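# Set the largest vial gently on the balance

## Robot

A 6-joint arm with a two-finger parallel gripper is mounted at the origin on a cart in front of the work surface, level with it; the furniture and walls round the work are solid. World frame = base frame: x ahead of the robot, y to its left, z up, the work surface at z = 0. Lengths are in mm, angles in rad, forces in N, time in s.
With the tool pointing down it reaches from about 400 to 925 mm from the base axis. Payload 12.5 kg.
Tool frame: the origin (TCP) lies midway between the tips of the shut fingers; the grasp point (between the pads) lies 19 mm behind it; z points along the fingers, y is the direction in which the jaws open and shut (so a half turn about z gives the same grasp; the last joint's range is limited). The gripper opens to 95 mm and grips with 3 to 60 N. Pads are 20 mm wide; open, the fingers measure 119 mm over their backs; the gripper's body (75 mm by 180 mm) begins 59 mm behind the grasp point.
Start: joints at [-1.297, 0.491, 1.559, -0, 1.092, -0.106], TCP at [231.733, -580.471, 214.661] pointing down, gripper open.
Joint ranges: [-3.1, 3.1], [-0.84, 2.19], [0.05, 2.79], [-1.13, 4.28], [0.06, 2.93], [-2.69, 2.69]. Speed limits (rad/s): [2.22, 2.22, 2.79, 3.14, 3.14, 3.14].

## Interface

Orientations are given as [roll, pitch, yaw] about the fixed x, y, z axes, in that order (R = Rz(yaw) Ry(pitch) Rx(roll)).
In Python, from cell import env gives the robot as it stands.
- The arm moves only by the tool drive_tool, never from a script. Its argument "increments" is a list of rows, each a list of 2 entries, a list of its own where there are three numbers: the shift along the tool's x, y, z as a fraction of full scale, then the turn, a rotation vector about the tool's x, y, z as a fraction of full scale. In form: [[[x, y, z], [ax, ay, az]], ...]. A call has 1 to 5 rows; each row shifts and turns the commanded pose from where the row before left it, along the tool's axes as they then stand; what a row does not reach is not made up. Full scale, the value 1, is 30 mm for a shift and 0.08 rad for a turn. A row lasts 1/12 s, in which the tool goes at most 41.7 mm and 7.16 degrees, less where a joint would pass 70% of its speed; a pose out of reach is approached as far as the arm can. A call with a number of a shift or a turn outside -1 to 1 is refused whole. A call with a gripper value outside its range is refused whole. "jaw" is the opening, from -1 (shut) to 1 (fully open), so that 0 is half open, set as the call begins (left out, the last holds). The fingers move at their own pace and stop on an object; the grip force is fixed at half the most. Time passes only in rows, so rows that do not move let the fingers close. It gives the time, the measured TCP pose, the force and the opening at its end, in the units of the state.
- env.state(): the state, without advancing time (a new reading comes with each control period).
- env.read_camera(name): name is "scene" or "top"; returns a dict with "pixels" (480x640x3 uint8, blue, green, red), "vertical_fov" (degrees; the focal length in pixels is half the picture's height over the tangent of half this angle, whatever the lens; pixels are square), "cx", "cy" (the principal point, pixels), "world_to_cam" (4x4, takes a point from world to camera coordinates). Camera axes: x right, y down, z forward; pixel columns grow to the right and rows downward; lengths in mm; the calibration is good to about 2 mm. A picture is of the moment at which its call begins. There is no depth.
- env.job_done(): hands the job in, once; it reports no verdict.
Trained networks look in a picture, given as the dict that the camera call returned (one of the last four; its "shot" number tells which), for a name from the list of things; names that differ only in an ending like _2 or _b are one class to them, and where a whole thing is asked for, a point or a joint stands for the part that bears it (a point fixed in the world has none). Each returns a list of dicts, best first, with "score" (0 to 1); they miss things now and then, are a little off and sometimes report something else, mostly with a low value. They report only what shows in the picture. A call takes as long as a camera call.
- env.boxes_of(target, picture): "point" ([x, y, z] in mm, in world coordinates, good to about 4 mm: the middle of the surface that is visible of it).
- env.tip_of(target, picture): "point" ([x, y, z] in mm, in world coordinates, good to about 4 mm: a listed point, or the origin of a listed thing).
The state is a dict: "t": time; "joints": joint angles; "qvel": joint speeds; "tau": joint torques, N m; "eef_pos": TCP position; "tcp_rot": TCP orientation; "ft_force": force on the tool from outside, world axes, zero at the start; "moment": the same for the moment, N m; "opening": opening from 0.0 (shut) to 1.0 (fully open).
Only numpy, scipy, OpenCV 4.12 (cv2) and the standard library are available. Lean on these libraries where they do the work, as an engineer would, in place of code of your own. Each camera call takes 0.05 s, during which the arm holds its last target.

## Task

Weigh the largest of the three screw-cap vials: stand it upright in the middle of the balance's round pan and let go of it. The balance is delicate, so set the vial down gently and never drop it on the pan or press hard on the pan; leave the other two vials and the beaker where they stand.

Things in the scene. Friction and masses are not known exactly. Their poses are not given: they have to be found in the camera images.
- vial_c: the largest vial: white, black screw cap, 28 mm in diameter and 64 mm tall (straight body up to 51 mm, the cap above 26 mm in diameter), 24 to 45 g, standing upright. Origin: centre of its underside; z up along it.
- vial_a: middle vial, tan with a black cap, 24 mm in diameter and 56 mm tall, a bystander. Origin: centre of its underside. No vial stands nearer than 80 mm, centre to centre, to another.
- vial_b: smallest vial, white with a red cap, 22 mm in diameter and 50 mm tall, a bystander. Origin: centre of its underside.
- beaker: clear glass beaker with a spout, 56 x 63 mm and 72 mm tall, a bystander, with at least 35 mm of free space between it and any vial. Origin: centre of its underside.
- balance: top-pan balance fixed on the worktop: a flat white housing 200 mm (x) by 150 mm (y), its top 42 mm above the worktop, display and keys along its -x edge. A tiled wall runs slantwise behind it and to the robot's left, about 0.6 m from the base axis at the nearest: draw the arm in before swinging past it. Origin: centre of its underside; z up.
- pan: the balance's round flat steel pan, 110 mm in diameter, 5 mm thick, level. Origin: the middle of its top face, which is 66 mm above the worktop when empty and lies 30 mm along +x of the balance's frame. It sinks straight down under load on a spring: after about 0.2 N, 0.4 N per mm, to a hard stop at 10 mm (about 4 N). The load cell stands at most 6 N.

How it is judged (in metres and radians):
On the way:
1. the vial, still held, is lowered over the middle of the pan until it is within 10 mm of its surface or on it (contact force between the fingers and vial_c above 0.5 N and horizontal distance between vial_c and pan below 0.025 m and z of vial_c in the frame of pan between -0.005 and 0.01 m), for 0.05 s.
At the end, for the whole second after the job is handed in: The largest vial stands on the pan, upright (within 10 degrees), its centre within 20 mm of the pan's middle, released and at rest (horizontal distance between vial_c and pan below 0.02 m and z of vial_c in the frame of pan between -0.004 and 0.004 m and angle between vial_c's own z axis and vertical below 0.17 rad and linear speed of vial_c below 0.02 m/s and contact force between vial_c and pan above 0.1 N); the robot touches nothing.
It fails at once if the pan is loaded with more than 6 N (vial pressed or dropped on it, or the gripper pushed against it) (contact force between anything else and pan above 6 N).
It fails at once if another vial or the beaker is moved more than 20 mm or knocked over (distance of any of vial_a, vial_b, beaker from where it was at the start of the episode above 0.02 m or angle between any of vial_a, vial_b, beaker's own z axis and vertical above 0.5 rad).
It also fails if it takes over 45 s, if anything falls off the work surface, if the arm or the gripper's body presses on something with over 40 N, if the wrist force passes 120 N, or if a joint passes its speed limit or range.

## Working session

There is one attempt and no reset: what is moved stays moved. The work goes in short steps, Python scripts to look and compute and a tool call to move; the robot and the scene stay as the last step left them, time stands still between calls to the robot, and variables do not carry over. Pictures are saved under pics/ and viewed, and the job is handed in when it is done.

Besides the shell and the picture viewer there is one more tool, called after "Emit:" as name([rows], argument=value, ...), one row to a line, values as JSON. drive_tool: Moves the arm, as the interface text tells. Its arguments: {"type":"object","properties":{"increments":{"type":"array","items":{"type":"array"}},"jaw":{"type":"number"}},"required":["increments"]}

```bash
ls; mkdir -p pics; python3 - <<'E'
from cell import env
import cv2,pickle
print(env.state())
for c in ["scene","top"]:
    p=env.read_camera(c); cv2.imwrite(f"pics/{c}0.png",p["pixels"])
    print(c,p["vertical_fov"],p["cx"],p["cy"],p["world_to_cam"].tolist() if hasattr(p["world_to_cam"],'tolist') else p["world_to_cam"])
    pickle.dump(p,open(f"{c}0.pkl","wb"))
    for n in ["vial_c","vial_a","beaker","balance","pan"]:
        for f in (env.tip_of,env.boxes_of):
            try: print(n,f.__name__,[( [round(v) for v in d["point"]],round(d["score"],2)) for d in f(n,p)])
            except Exception as e: print(n,e)
print(env.state()["t"])
E
```

```text
pics
{'t': 0.0, 'joints': array([-1.29659696e+00,  4.91528120e-01,  1.55945704e+00, -1.19844036e-06,
        1.09168097e+00, -1.05609585e-01]), 'qvel': array([-9.85333004e-04, -8.79737748e-04, -9.27666588e-05, -8.04499457e-04,
       -6.83694494e-04,  9.12294268e-04]), 'tau': array([-1.92007203e-03, -6.12655520e+01, -2.58186686e+01,  6.92309439e-02,
        4.82158398e-02, -3.83868348e-05]), 'eef_pos': array([ 231.66343557, -580.21811158,  214.07866415]), 'tcp_rot': array([-3.14052505e+00, -1.12101125e-04,  3.79809441e-01]), 'ft_force': array([-0.54354483, -0.09522946,  0.59382062]), 'moment': array([ 0.03476545, -0.0270432 , -0.00639309]), 'opening': 0.9993401251709029}
scene 45.727959032821566 324.1167079707557 232.56820295585734 [[-0.9009418853613893, -0.4331780039834559, 0.025700896217330536, 297.12210843237045], [-0.19159016379138583, 0.3439379234838467, -0.9192387687255197, 269.41936948033197], [0.3893545021440678, -0.8331047483087157, -0.39286072596483407, 448.6501678412734], [0.0, 0.0, 0.0, 1.0]]
vial_c call [([493, -425, -1], 0.91), ([416, -341, 5], 0.87), ([549, -323, 0], 0
[... 683 characters left out ...]
, -0.11791671336816228, 474.4621301796427], [0.11746590653141147, 0.027639616947836402, -0.9926922042494998, 891.6899853002459], [0.0, 0.0, 0.0, 1.0]]
vial_c call [([412, -338, 0], 0.69), ([494, -428, 1], 0.62), ([544, -325, -1], 0.59)]
vial_c call [([544, -326, 49], 0.56), ([413, -338, 55], 0.5), ([492, -425, 64], 0.49)]
vial_a call [([412, -338, 0], 0.69), ([494, -428, 1], 0.62), ([544, -325, -1], 0.59)]
vial_a call [([544, -326, 49], 0.56), ([413, -338, 55], 0.5), ([492, -425, 64], 0.49)]
beaker call []
beaker call [([594, -458, 33], 0.78)]
balance call [([510, -139, 0], 0.56)]
balance call [([506, -147, 44], 0.84)]
pan call [([544, -139, 70], 0.76)]
pan call [([544, -143, 68], 0.75)]
1.1
```

View pics/scene0.png

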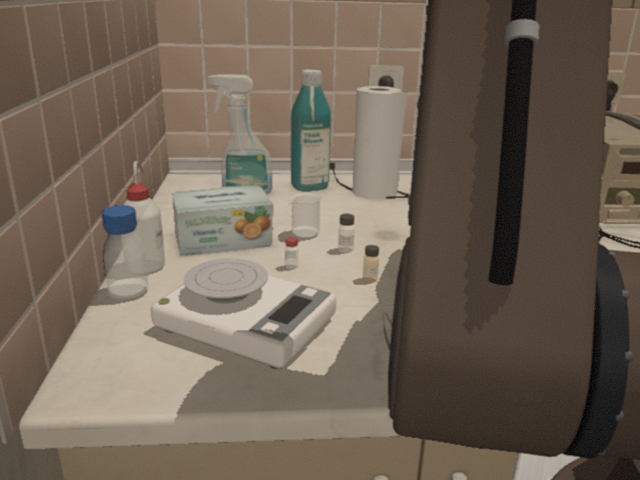

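View pics/top0.png

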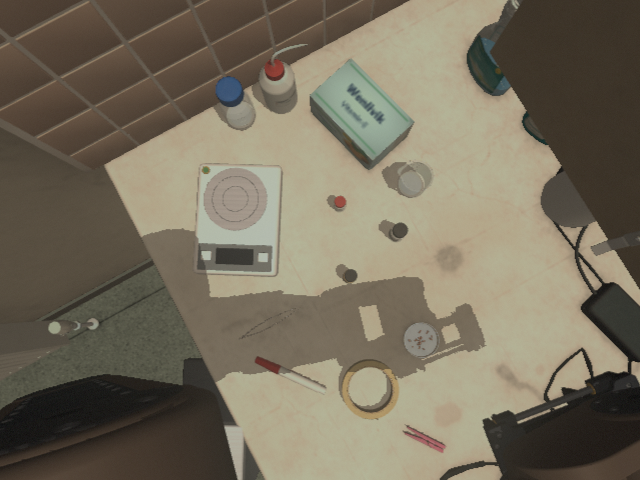

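```bash
cat > h.py <<'E'
import numpy as np,cv2,pickle
def cam(p):
    f=240/np.tan(np.radians(p["vertical_fov"])/2); return f,np.array(p["world_to_cam"])
def proj(p,X):
    f,T=cam(p); c=T[:3,:3]@np.array(X,float)+T[:3,3]; return np.array([p["cx"]+f*c[0]/c[2],p["cy"]+f*c[1]/c[2]])
def onz(p,u,v,z):
    f,T=cam(p); R=T[:3,:3];o=-R.T@T[:3,3]; d=R.T@np.array([(u-p["cx"])/f,(v-p["cy"])/f,1]); return o+d*(z-o[2])/d[2]
E
python3 - <<'E'
from h import *
t=pickle.load(open("top0.pkl","rb"));s=pickle.load(open("scene0.pkl","rb"))
def ring(im,p,c,z,r,col):
    pts=[proj(p,[c[0]+r*np.cos(a),c[1]+r*np.sin(a),z]) for a in np.linspace(0,6.28,60)]
    return pts
out=[]
for p,box in ((t,(170,140,470,310)),(s,(170,180,410,320))):
    x0,y0,x1,y1=box;k=800/(x1-x0); k=min(k,2.65)
    im=cv2.resize(p["pixels"][y0:y1,x0:x1],None,fx=k,fy=k,interpolation=cv2.INTER_CUBIC)
    for c,zs in (((493,-427),((0,14),(64,13))),((545,-140),((66,55),))):
        for z,r in zs:
            q=np.array([[(u+.5-x0)*k-.5,(v+.5-y0)*k-.5] for u,v in ring(im,p,c,z,r,0)])
            cv2.polylines(im,[np.round(q).astype(int)],True,(0,255,0),1)
    out.append(im)
cv2.imwrite("pics/t1.png",out[0]);cv2.imwrite("pics/s1.png",out[1]);print(out[0].shape,out[1].shape)
E
```

```text
(450, 795, 3) (371, 636, 3)
```

View pics/t1.png

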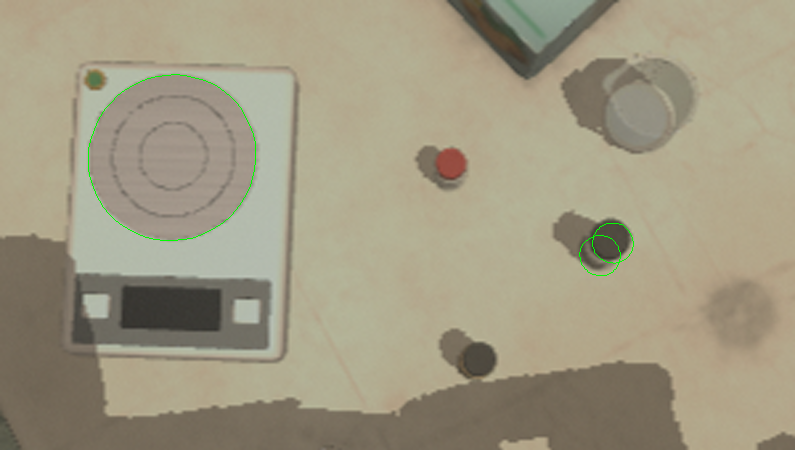

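View pics/s1.png

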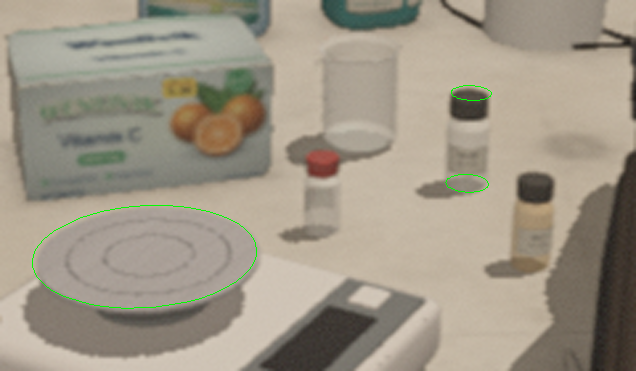

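Emit:
drive_tool([
  [[1, -0.15, 0.28], [0, 0, 0]],
  [[1, -0.15, 0.28], [0, 0, 0]],
  [[1, -0.15, 0.28], [0, 0, 0]],
  [[1, -0.15, 0.28], [0, 0, 0]],
  [[1, -0.15, 0.28], [0, 0, 0]],
], jaw=0.3)

```text
t: 1.52
eef_pos: [363.8, -503.2, 172.4]
tcp_rot: [3.141, -0.0, 0.379]
ft_force: [0.3, -0.5, 0.5]
opening: 0.705
```

Emit:
drive_tool([
  [[1, -0.15, 0.28], [0, 0, 0]],
  [[1, -0.15, 0.28], [0, 0, 0]],
  [[1, -0.15, 0.28], [0, 0, 0]],
  [[0.7, -0.15, 0.28], [0, 0, 0]],
  [[0, 0, 0], [0, 0, 0]],
])

```text
t: 1.93
eef_pos: [461.6, -443.3, 137.4]
tcp_rot: [-3.139, 0.0, 0.383]
ft_force: [-0.1, -0.3, -0.0]
opening: 0.648
```

Emit:
drive_tool([
  [[0.6, -0.05, 0.2], [0, 0, 0]],
  [[0.6, -0.04, 0.2], [0, 0, 0]],
  [[0, 0, 0], [0, 0, 0]],
  [[0, 0, 0], [0, 0, 0]],
])

```text
t: 2.27
eef_pos: [491.4, -430.3, 126.9]
tcp_rot: [-3.141, 0.0, 0.381]
ft_force: [-0.3, -0.5, -0.4]
opening: 0.648
```

```bash
python3 - <<'E'
from cell import env
from h import *
s=env.state();print(s["eef_pos"],s["tcp_rot"],s["joints"],s["ft_force"])
for c in ["scene","top"]:
    p=env.read_camera(c); cv2.imwrite(f"pics/{c}2.png",p["pixels"])
    print(c,[([round(v) for v in d["point"]],round(d["score"],2)) for d in env.tip_of("vial_c",p)])
E
```

```text
[ 491.41278252 -430.2578984   126.93131155] [-3.14133216e+00  3.58271168e-04  3.80799248e-01] [-8.20109943e-01  6.21202791e-01  1.57345375e+00 -2.95460372e-04
  9.47308535e-01  3.70059737e-01] [-0.3351656  -0.5013597  -0.35670161]
scene [([489, -426, -3], 0.89), ([419, -345, 2], 0.59), ([543, -323, 4], 0.56)]
top []
```

View pics/scene2.png

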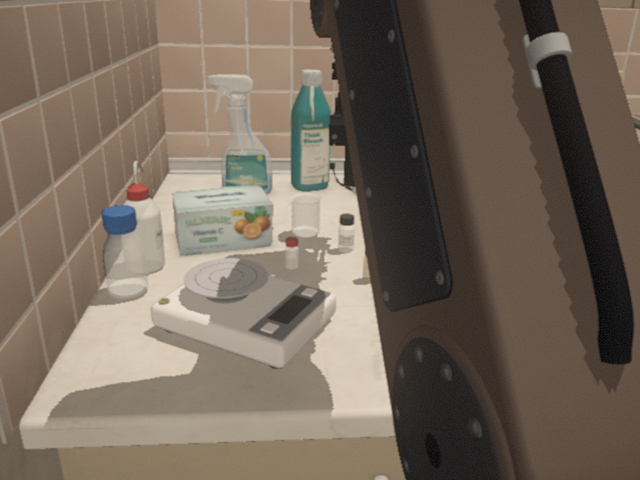

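```bash
python3 - <<'E'
from h import *
s=pickle.load(open("scene0.pkl","rb"));t=pickle.load(open("top0.pkl","rb"))
for X in ([491,-430,127],[491,-430,225],[494,-427.5,64],[511,-468,127],[471,-400,127]): print(X,proj(s,X),proj(t,X))
E
```

```text
[491, -430, 127] [350.70290413 178.97103658] [408.26435727 227.05790612]
[491, -430, 225] [353.40401836 120.33811613] [419.01968211 216.92378655]
[494, -427.5, 64] [346.88608407 214.36283329] [401.14149392 230.61788547]
[511, -468, 127] [348.74313903 171.37143755] [432.28765202 214.92960758]
[471, -400, 127] [354.77841799 185.84969385] [389.23979705 239.30205065]
```

View pics/top2.png

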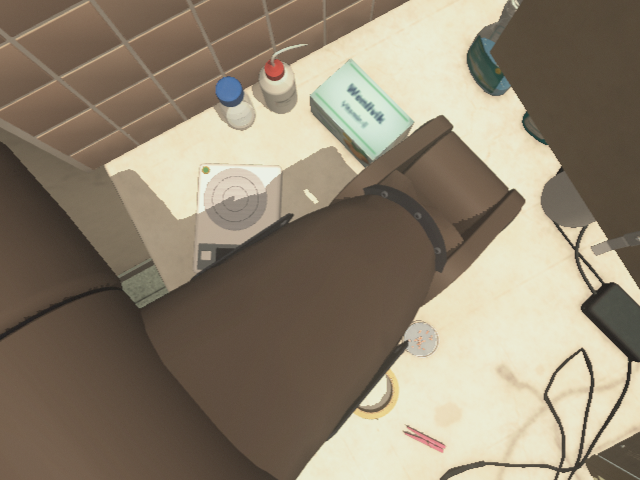

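```bash
python3 - <<'E'
import cv2
a=cv2.imread("pics/scene2.png")[80:300,270:450]
cv2.imwrite("pics/z2.png",cv2.resize(a,None,fx=2.7,fy=2.7,interpolation=cv2.INTER_CUBIC))
E
```

```text
(no output)
```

View pics/z2.png

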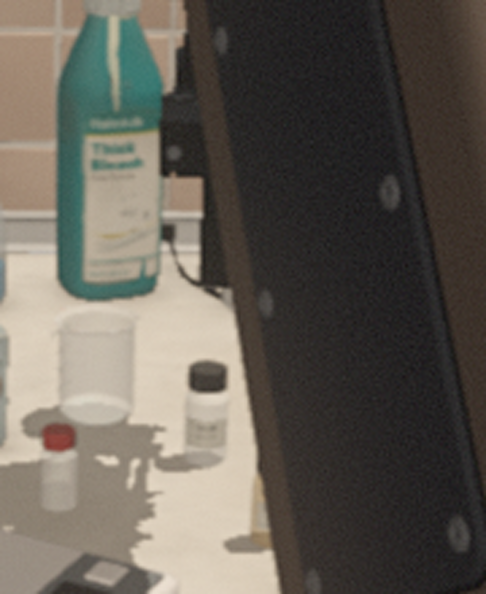

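Emit:
drive_tool([
  [[0.12, -0.06, 0.2], [0, 0, 0]],
  [[0, 0, 0.7], [0, 0, 0]],
  [[0, 0, 0.7], [0, 0, 0]],
  [[0, 0, 0.4], [0, 0, 0]],
  [[0, 0, 0], [0, 0, 0]],
])

```text
t: 2.88
eef_pos: [493.2, -426.4, 64.4]
tcp_rot: [-3.138, 0.002, 0.379]
ft_force: [0.4, 0.8, 0.4]
opening: 0.652
```

Emit:
drive_tool([
  [[0, 0, 0.5], [0, 0, 0]],
  [[0, 0, 0.5], [0, 0, 0]],
  [[0, 0, 0.4], [0, 0, 0]],
  [[0, 0, 0.2], [0, 0, 0]],
  [[0, 0, 0], [0, 0, 0]],
])

```text
t: 3.3
eef_pos: [493.9, -427.0, 18.2]
tcp_rot: [-3.14, 0.001, 0.38]
ft_force: [-0.5, 1.3, -0.2]
opening: 0.65
```

```bash
python3 - <<'E'
from cell import env
from h import *
s=env.state();print(s["eef_pos"],s["tcp_rot"],s["ft_force"])
p=env.read_camera("scene")
cv2.imwrite("pics/z3.png",cv2.resize(p["pixels"][120:300,250:430],None,fx=3,fy=3,interpolation=cv2.INTER_CUBIC))
E
```

```text
[ 493.91790019 -427.00520545   18.1524424 ] [-3.14020992e+00  5.94279239e-04  3.79740732e-01] [-0.50088996  1.2776707  -0.16600482]
```

View pics/z3.png

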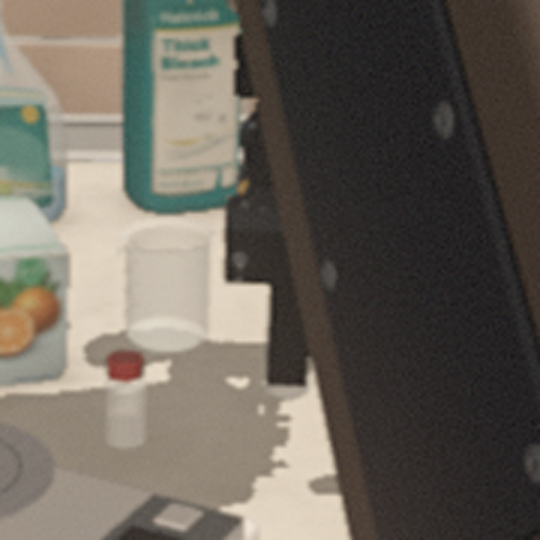

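Emit:
drive_tool([
  [[0, 0, 0], [0, 0, 0]],
  [[0, 0, 0], [0, 0, 0]],
  [[0, 0, 0], [0, 0, 0]],
  [[0, 0, 0], [0, 0, 0]],
  [[0, 0, 0], [0, 0, 0]],
], jaw=-1)

```text
t: 3.77
eef_pos: [494.3, -427.3, 19.4]
tcp_rot: [3.141, -0.0, 0.38]
ft_force: [0.0, -0.2, -0.2]
opening: 0.356
```

Emit:
drive_tool([
  [[0, 0, 0], [0, 0, 0]],
  [[0, 0, 0], [0, 0, 0]],
  [[0, 0, 0], [0, 0, 0]],
  [[0, 0, 0], [0, 0, 0]],
])

```text
t: 4.1
eef_pos: [494.3, -427.3, 19.2]
tcp_rot: [3.141, -0.0, 0.38]
ft_force: [-0.7, 0.3, 2.3]
opening: 0.283
```

Emit:
drive_tool([
  [[0, 0, -0.2], [0, 0, 0]],
  [[0, 0, -0.5], [0, 0, 0]],
  [[0, 0, -0.7], [0, 0, 0]],
  [[0, 0, -0.9], [0, 0, 0]],
  [[0, 0, -0.9], [0, 0, 0]],
])

```text
t: 4.52
eef_pos: [493.9, -426.9, 115.9]
tcp_rot: [-3.14, 0.0, 0.38]
ft_force: [1.1, 0.0, -0.4]
opening: 0.286
```

Emit:
drive_tool([
  [[0, 0, -0.7], [0, 0, 0]],
  [[0, 0, -0.4], [0, 0, 0]],
  [[0, 0, 0], [0, 0, 0]],
])

```text
t: 4.77
eef_pos: [494.9, -427.9, 150.8]
tcp_rot: [3.138, -0.002, 0.38]
ft_force: [-0.4, 0.3, -0.8]
opening: 0.283
```

```bash
python3 - <<'E'
from cell import env
from h import *
s=env.state();print(s["eef_pos"],s["tcp_rot"],s["ft_force"],s["opening"])
p=env.read_camera("scene")
cv2.imwrite("pics/z4.png",cv2.resize(p["pixels"][120:300,250:430],None,fx=3,fy=3,interpolation=cv2.INTER_CUBIC))
E
```

```text
[ 494.92238896 -427.86473672  150.81602751] [ 3.13760495e+00 -1.54702101e-03  3.79891009e-01] [-0.39435202  0.25066909 -0.84951992] 0.2826776765866346
```

View pics/z4.png

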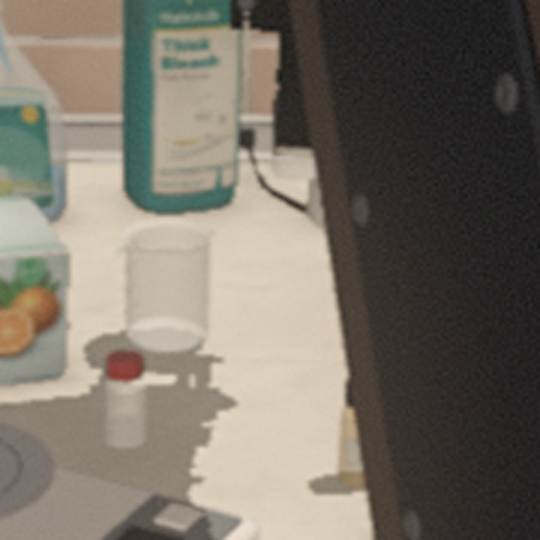

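Emit:
drive_tool([
  [[0.2, -0.4, 0], [0, 0, 0]],
  [[0.4, -0.65, 0], [0, 0, 0]],
  [[0.5, -0.83, 0], [0, 0, 0]],
  [[0.5, -0.83, 0], [0, 0, 0]],
  [[0.5, -0.83, 0], [0, 0, 0]],
])

```text
t: 5.23
eef_pos: [512.6, -302.8, 146.1]
tcp_rot: [-3.139, 0.002, 0.379]
ft_force: [1.2, 0.2, -0.1]
opening: 0.287
```

Emit:
drive_tool([
  [[0.5, -0.83, 0], [0, 0, 0]],
  [[0.5, -0.83, 0], [0, 0, 0]],
  [[0.5, -0.83, 0], [0, 0, 0]],
  [[0.5, -0.8, 0], [0, 0, 0]],
  [[0.4, -0.65, 0], [0, 0, 0]],
])

```text
t: 5.65
eef_pos: [535.5, -165.7, 146.4]
tcp_rot: [-3.139, 0.002, 0.381]
ft_force: [0.5, -0.0, -0.4]
opening: 0.285
```

Emit:
drive_tool([
  [[0.4, -0.45, 0], [0, 0, 0]],
  [[0.2, -0.25, 0], [0, 0, 0]],
  [[0, 0, 0], [0, 0, 0]],
  [[0, 0, 0], [0, 0, 0]],
])

```text
t: 5.98
eef_pos: [545.0, -142.3, 147.2]
tcp_rot: [-3.141, 0.001, 0.381]
ft_force: [-0.2, 0.0, -0.8]
opening: 0.289
```

```bash
python3 - <<'E'
from cell import env
from h import *
s=env.state();print(s["eef_pos"],s["tcp_rot"],s["ft_force"],s["opening"])
p=env.read_camera("scene")
cv2.imwrite("pics/z5.png",p["pixels"])
print([([round(v) for v in d["point"]],round(d["score"],2)) for d in env.tip_of("vial_c",p)])
print(proj(p,[s["eef_pos"][0],s["eef_pos"][1],s["eef_pos"][2]-19.2]),proj(p,[545,-140,66]))
E
```

```text
[ 544.95082435 -142.28174207  147.2035881 ] [-3.14080501e+00  1.12219041e-03  3.80807694e-01] [-0.17421083  0.01900527 -0.76794614] 0.2885588146311542
[([545, -323, 3], 0.97), ([418, -344, 2], 0.77), ([542, -143, 126], 0.72), ([587, -453, -1], 0.46)]
[223.47175643 231.32712145] [224.49289929 275.11498737]
```

View pics/z5.png

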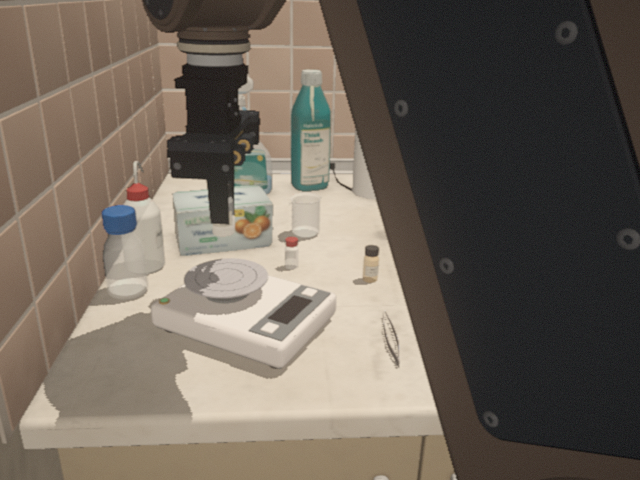

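Emit:
drive_tool([
  [[0.03, -0.07, 0.3], [0, 0, 0]],
  [[0, 0, 0.5], [0, 0, 0]],
  [[0, 0, 0.5], [0, 0, 0]],
  [[0, 0, 0.2], [0, 0, 0]],
  [[0, 0, 0], [0, 0, 0]],
])

```text
t: 6.5
eef_pos: [544.5, -140.6, 101.3]
tcp_rot: [-3.14, 0.002, 0.379]
ft_force: [-0.0, 0.5, 0.2]
opening: 0.281
```

Emit:
drive_tool([
  [[0, 0, 0.1], [0, 0, 0]],
  [[0, 0, 0.1], [0, 0, 0]],
  [[0, 0, 0], [0, 0, 0]],
])

```text
t: 6.75
eef_pos: [545.4, -140.5, 97.0]
tcp_rot: [3.141, -0.0, 0.38]
ft_force: [-0.3, 0.0, 0.0]
opening: 0.283
```

```bash
python3 - <<'E'
from cell import env
from h import *
s=env.state();print(s["eef_pos"],s["tcp_rot"],s["ft_force"],s["opening"])
p=env.read_camera("scene")
cv2.imwrite("pics/z6.png",cv2.resize(p["pixels"][180:320,140:300],None,fx=4,fy=4,interpolation=cv2.INTER_CUBIC))
print([([round(v) for v in d["point"]],round(d["score"],2)) for d in env.tip_of("vial_c",p)])
E
```

```text
[ 545.40574881 -140.45425478   96.99229252] [ 3.14137844e+00 -1.16210315e-04  3.79609218e-01] [-0.30660592  0.02062651  0.03337122] 0.282959697459082
[([542, -144, 78], 0.81), ([418, -344, 2], 0.67), ([545, -324, 0], 0.65)]
```

View pics/z6.png

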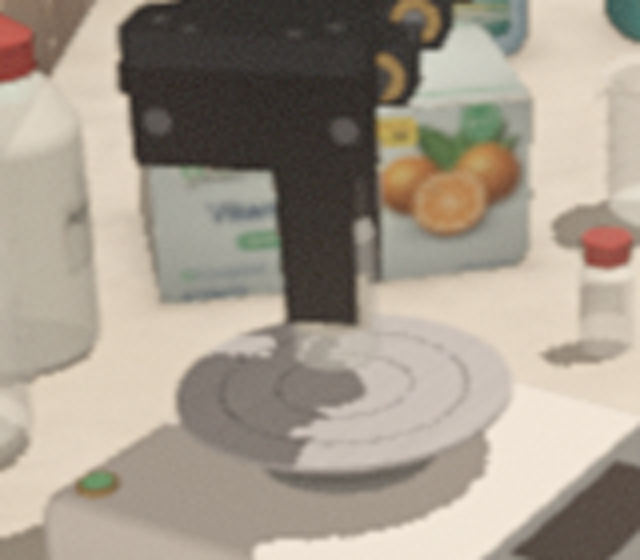

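```bash
python3 - <<'E'
from cell import env
from h import *
p=env.read_camera("scene")
T=np.array(p["world_to_cam"]);print(-T[:3,:3].T@T[:3,3])
x0,y0,k=180,220,8
im=cv2.resize(p["pixels"][y0:295,x0:280],None,fx=k,fy=k,interpolation=cv2.INTER_CUBIC)
cv2.imwrite("pics/z7b.png",im.copy())
for z in (78,129,142):
    q=np.array([proj(p,[545.4+14*np.cos(a),-140.5+14*np.sin(a),z]) for a in np.linspace(0,6.28,40)])
    q=((q+.5-[x0,y0])*k-.5).round().astype(int); cv2.polylines(im,[q],True,(0,255,0),1)
for s in(1,-1):
  for w in (-10,10):
    X=[545.4+s*.371*14+w*.929,-140.5-s*.929*14+w*.371,97]; q=((proj(p,X)+.5-[x0,y0])*k).astype(int); cv2.circle(im,tuple(int(v) for v in q),4,(0,0,255),1)
cv2.imwrite("pics/z7.png",im)
E
```

```text
[144.62389094 409.81580854 416.28145564]
```

View pics/z7.png

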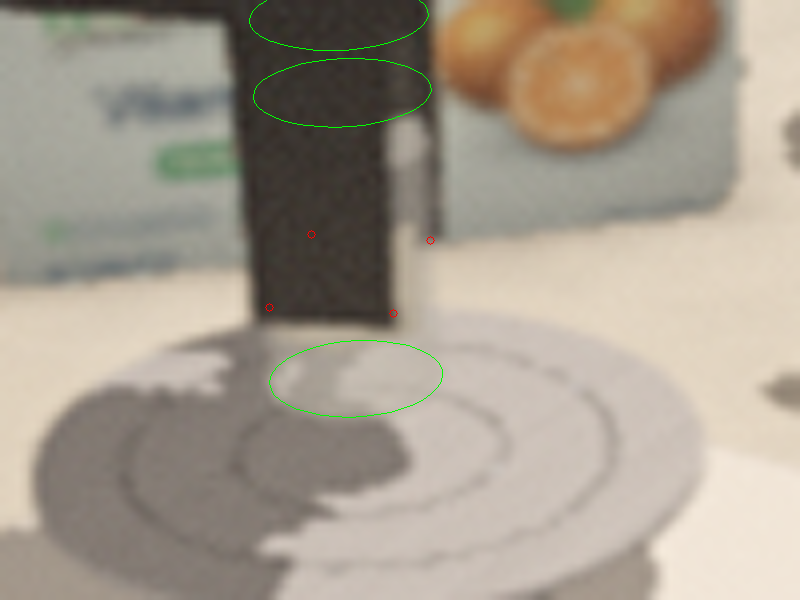

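View pics/z7b.png

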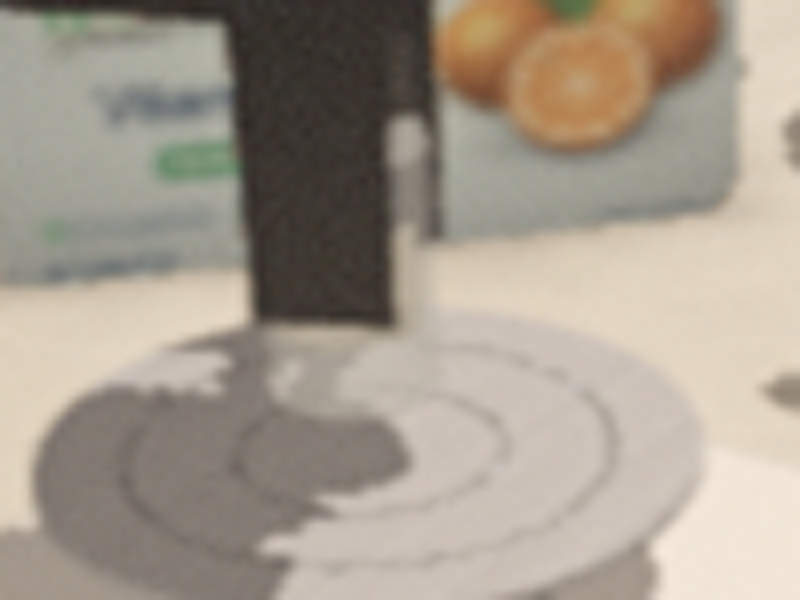

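Emit:
drive_tool([
  [[0, 0, 0.1], [0, 0, 0]],
  [[0, 0, 0.1], [0, 0, 0]],
  [[0, 0, 0.07], [0, 0, 0]],
  [[0, 0, 0], [0, 0, 0]],
  [[0, 0, 0], [0, 0, 0]],
])

```text
t: 7.32
eef_pos: [545.4, -140.3, 88.7]
tcp_rot: [-3.141, 0.0, 0.38]
ft_force: [-0.1, -0.0, -0.0]
opening: 0.285
```

Emit:
drive_tool([
  [[0, 0, 0.04], [0, 0, 0]],
  [[0, 0, 0.04], [0, 0, 0]],
  [[0, 0, 0.03], [0, 0, 0]],
  [[0, 0, 0], [0, 0, 0]],
  [[0, 0, 0], [0, 0, 0]],
])

```text
t: 7.73
eef_pos: [545.4, -140.3, 85.6]
tcp_rot: [3.142, 0.0, 0.38]
ft_force: [0.3, 0.2, 0.3]
opening: 0.289
```

```bash
python3 - <<'E'
from cell import env
from h import *
s=env.state();print(s["eef_pos"],s["tcp_rot"],s["ft_force"],s["opening"])
p=env.read_camera("scene")
print([([round(v) for v in d["point"]],round(d["score"],2)) for d in env.tip_of("vial_c",p)])
x0,y0,k=180,220,8
im=cv2.resize(p["pixels"][y0:295,x0:280],None,fx=k,fy=k,interpolation=cv2.INTER_CUBIC)
cv2.imwrite("pics/z8.png",im.copy())
E
```

```text
[ 545.38163852 -140.31197108   85.59177135] [3.14157064e+00 7.13449867e-05 3.79784887e-01] [0.25477259 0.18841023 0.32333181] 0.2889750442336627
[([543, -140, 65], 0.95), ([540, -324, 0], 0.62)]
```

View pics/z8.png

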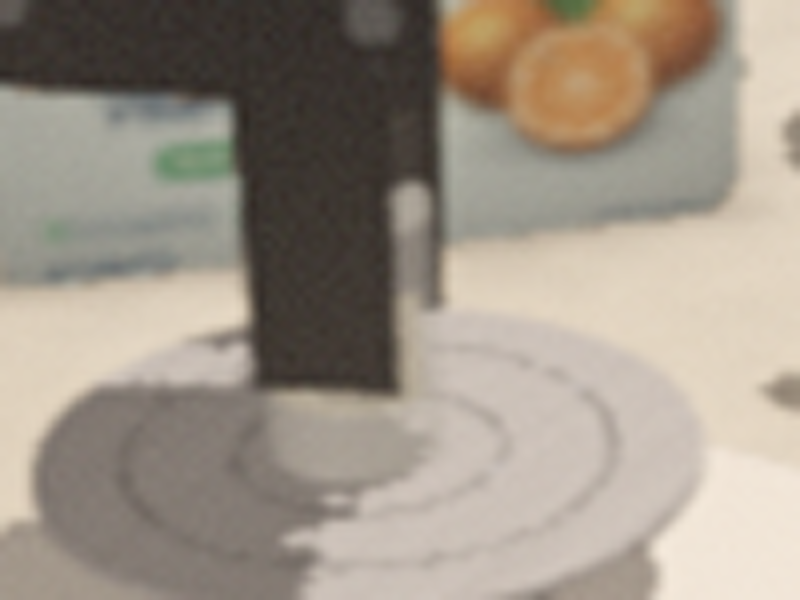

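Emit:
drive_tool([
  [[0, 0, 0.02], [0, 0, 0]],
  [[0, 0, 0.02], [0, 0, 0]],
  [[0, 0, 0.01], [0, 0, 0]],
  [[0, 0, 0], [0, 0, 0]],
  [[0, 0, 0], [0, 0, 0]],
])

```text
t: 8.25
eef_pos: [545.5, -140.3, 84.2]
tcp_rot: [3.141, -0.0, 0.38]
ft_force: [0.5, -0.1, 0.3]
opening: 0.286
```

```bash
python3 - <<'E'
from cell import env
from h import *
s=env.state();print(s["eef_pos"],s["tcp_rot"],s["ft_force"],s["moment"])
p=env.read_camera("scene")
print([([round(v,1) for v in d["point"]],round(d["score"],2)) for d in env.tip_of("vial_c",p)],[([round(v,1) for v in d["point"]],round(d["score"],2)) for d in env.tip_of("pan",p)])
x0,y0,k=180,220,8
im=cv2.resize(p["pixels"][y0:295,x0:280],None,fx=k,fy=k,interpolation=cv2.INTER_CUBIC)
cv2.imwrite("pics/z9.png",im.copy())
E
```

```text
[ 545.48171911 -140.34471056   84.1525496 ] [ 3.14142411e+00 -1.18297304e-04  3.79757944e-01] [ 0.51874349 -0.13707606  0.32266637] [-0.01960951 -0.07585909  0.02361097]
[([543.9, -139.4, 65.1], 0.77), ([417.8, -342.6, 1.8], 0.75), ([544.7, -324.9, 1.7], 0.75)] [([547.1, -138.4, 66.7], 0.9), ([544.7, -321.7, 0.4], 0.58)]
```

View pics/z9.png

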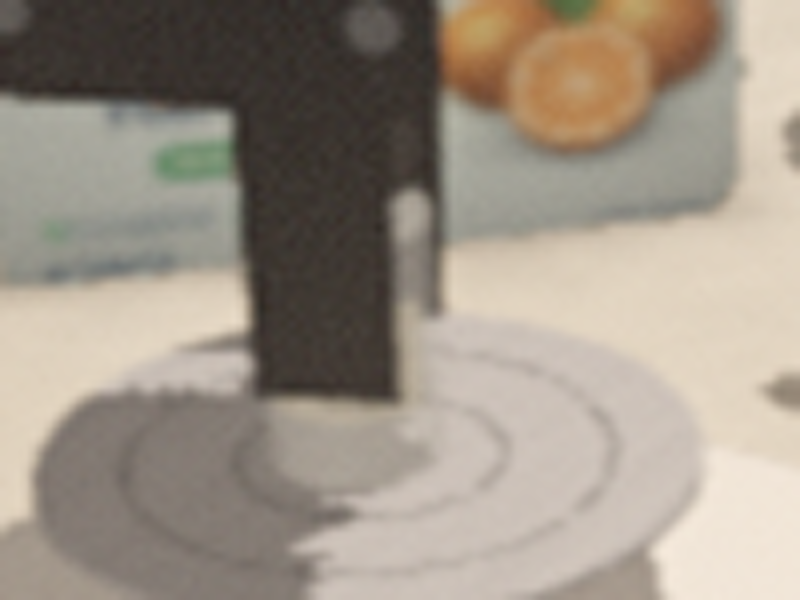

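Emit:
drive_tool([
  [[0, 0, 0], [0, 0, 0]],
  [[0, 0, 0], [0, 0, 0]],
  [[0, 0, 0], [0, 0, 0]],
  [[0, 0, 0], [0, 0, 0]],
  [[0, 0, 0], [0, 0, 0]],
], jaw=0.3)

```text
t: 8.82
eef_pos: [545.4, -140.3, 84.1]
tcp_rot: [3.142, 0.0, 0.38]
ft_force: [-0.5, -0.1, -0.4]
opening: 0.583
```

Emit:
drive_tool([
  [[0, 0, 0], [0, 0, 0]],
  [[0, 0, 0], [0, 0, 0]],
  [[0, 0, 0], [0, 0, 0]],
])

```text
t: 9.07
eef_pos: [545.4, -140.3, 84.1]
tcp_rot: [3.142, 0.0, 0.38]
ft_force: [-0.5, 0.1, 0.3]
opening: 0.653
```

```bash
python3 - <<'E'
from cell import env
from h import *
s=env.state();print(s["eef_pos"],s["ft_force"],s["opening"])
p=env.read_camera("scene")
x0,y0,k=180,200,8
im=cv2.resize(p["pixels"][y0:275,x0:280],None,fx=k,fy=k,interpolation=cv2.INTER_CUBIC)
cv2.imwrite("pics/z10.png",im.copy())
E
```

```text
[ 545.40783225 -140.33618134   84.12296801] [-0.46812051  0.12327751  0.25770409] 0.6532632454362466
```

View pics/z10.png

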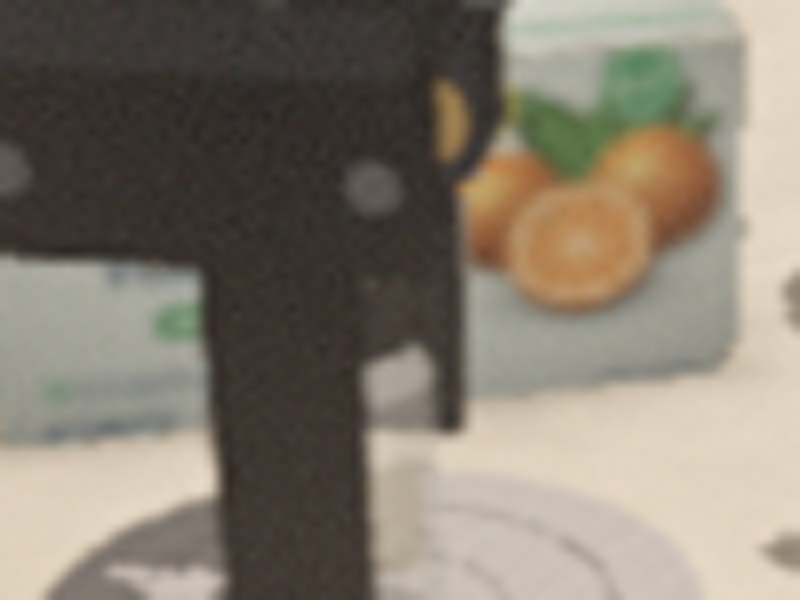

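Released with clearance on both sides, the vial upright at about (400, 480) in the crop. Next, straight up.

Emit:
drive_tool([
  [[0, 0, -0.2], [0, 0, 0]],
  [[0, 0, -0.5], [0, 0, 0]],
  [[0, 0, -0.7], [0, 0, 0]],
  [[0, 0, -0.9], [0, 0, 0]],
  [[0, 0, -0.9], [0, 0, 0]],
])

```text
t: 9.53
eef_pos: [545.1, -140.2, 181.4]
tcp_rot: [-3.141, 0.001, 0.38]
ft_force: [0.7, 0.7, 0.3]
opening: 0.647
```

Emit:
drive_tool([
  [[0, 0, -0.7], [0, 0, 0]],
  [[0, 0, -0.3], [0, 0, 0]],
  [[0, 0, 0], [0, 0, 0]],
  [[0, 0, 0], [0, 0, 0]],
  [[0, 0, 0], [0, 0, 0]],
])

```text
t: 9.95
eef_pos: [544.9, -140.1, 208.8]
tcp_rot: [-3.14, 0.002, 0.38]
ft_force: [-0.8, 0.3, 0.2]
opening: 0.649
```

```bash
python3 - <<'E'
from cell import env
from h import *
s=env.state();print(s["eef_pos"],s["ft_force"],s["opening"],s["qvel"])
p=env.read_camera("scene")
for n in("vial_c","pan","beaker"): print(n,[([round(v,1) for v in d["point"]],round(d["score"],2)) for d in env.tip_of(n,p)])
x0,y0,k=150,130,4
im=cv2.resize(p["pixels"][y0:280,x0:350],None,fx=k,fy=k,interpolation=cv2.INTER_CUBIC)
for z,r in((65.7,14),(129.5,13)):
    q=np.array([proj(p,[545+r*np.cos(a),-140+r*np.sin(a),z]) for a in np.linspace(0,6.28,40)])
    q=((q+.5-[x0,y0])*k-.5).round().astype(int); cv2.polylines(im,[q],True,(0,255,0),1)
cv2.imwrite("pics/z11.png",im.copy())
E
```

```text
[ 544.85593232 -140.12337895  208.76224815] [-0.79986501  0.33388119  0.20317937] 0.6492644368195827 [-0.00132704  0.00784719 -0.00149856 -0.0006748   0.00364701 -0.00111177]
vial_c [([416.6, -341.7, 0.6], 0.68), ([546.8, -322.2, -0.2], 0.67), ([545.3, -140.3, 64.2], 0.58)]
pan [([545.7, -140.4, 68.3], 0.8)]
beaker [([585.2, -449.5, -1.8], 0.57), ([418.5, -342.1, 1.6], 0.45)]
```

View pics/z11.png

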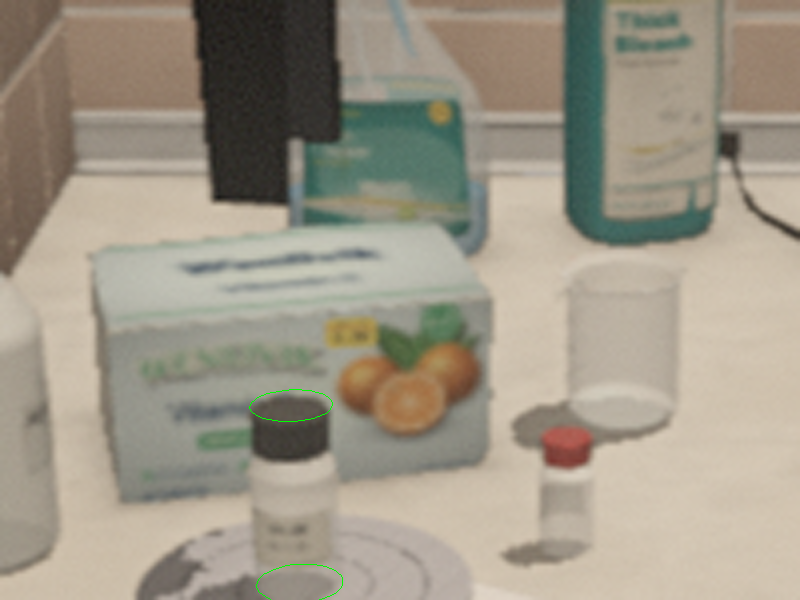

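```bash
python3 - <<'E'
from cell import env
print(env.job_done())
E
```

```text
the job is handed in; nothing more can be done
None
```

I stood the largest vial upright in the middle of the balance pan, let go of it, and handed the job in at about t = 10 s. `env.job_done()` gave no verdict.

- **How it was done:** I gripped the vial on its straight body and carried it over the smaller vials. I lowered it in steps of about 1 mm until the picture showed the pan sinking by about 1 mm. Then I opened the fingers and drew them straight up, ending with the fingertips about 79 mm above the cap.
- **Position:** In the last scene picture the vial is upright. The network put its foot at (545.3, -140.3, 64.2) and the pan's middle at (545.7, -140.4, 68.3). Horizontally they agree to about 0.5 mm. The 4 mm height difference is within the network's stated error, and the outline I drew for a vial standing on the pan fit the picture to about 2 mm.
- **Forces:** The wrist force stayed at noise level while setting down. It could not resolve the contact force, so I judged contact from the pan's movement in the picture.
- **Bystanders:** The two smaller vials and the beaker read within about 7 mm of their first measured positions. I never touched them, so that difference is most likely network error.

I did not take another top view at the end, so the final position rests on the scene camera and the arm's own reading.

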